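# Fit the vial head on the vortex mixer and hold it down

### The job

Set the vortex mixer to touch mode by pressing its green button fully down and letting it come up. Then take the blue vial head by its grip, slide it about on the mixer's drive deck until the hole underneath drops over the off-centre drive pin and the head lies flat, and press it fully down. Finish with the gripper still holding the head pressed down, since the mixer runs only while it is held; leave everything else where it stands.

Things in the scene. Friction and masses are not known exactly. Their poses are not given: they have to be found in the camera images.
- mixer: vortex mixer, white housing 210 (x) by 150 (y) mm, fixed. Origin: centre of its underside, on the table; z up. Its -x end is the control panel, 46 mm above the table, with a green push button and a fixed black dial (30 mm diameter, 11 mm high); its +x end carries the round drive deck with the steel drive pin
- mode_button (a joint): travel of the green spring push button, 0 = up, 0.006 = fully down (m, downward); takes about 5 N at full travel and springs back by itself
- mode_button_top (a point): centre of the top face of the green button (30 mm diameter, on the control panel at x = -64, y = -36 mm of the mixer); press straight down here
- deck_centre (a point): centre of the top face of the drive deck, an aluminium disc of 104 mm diameter, 73 mm above the table when up, at x = +35, y = 0 mm of the mixer. On it a fixed steel pin stands 14 mm tall: 12 mm diameter for the lower 7 mm, then tapering to a blunt 4 mm tip. Its axis is 8 mm from this centre, in a bearing that differs each time and is not reported
- drive_deck (a joint): how far the sprung drive deck is pushed down, 0 = up, 0.006 = down on its stop (m). It gives from about 4 N of load and reaches the stop at 10 N, the head's own weight of about 2 N included; it springs up if not held
- vial_head: blue disc, 110 mm diameter, 22 mm thick, 0.16 to 0.24 kg; loose. Origin: centre of its flat underside, z up. Flat grip in the middle of its top: 42 mm along x, 20 mm thick along y, up to z = 64 mm (collar at its foot up to z = 25 mm). Central blind hole in the underside: 16 mm diameter, 17 mm deep. Off the pin it rides 14 mm above the deck; on the pin it lies flat; any yaw fits
- amber_bottle: small brown bottle with black cap, 50 mm wide, 89 mm tall; a bystander. Origin: centre of its underside
- timer: white bench timer lying on its back, 66x66x19 mm; a bystander. Origin: centre of its underside
- petri_dish: closed pink dish, 60 mm across, 15 mm tall; a bystander. Origin: centre of its underside
- tape_roll: green roll of tape lying flat, 76 mm across, 19 mm tall; a bystander. Origin: centre of its underside

How it is judged:
By the outcome, as a careful person would: the job done as asked, in the order asked, and still so for the second after the job is handed in, while the arm keeps its last pose, push and grip.
It also fails if it takes over 72 s, if anything falls off the work surface, if the arm or the gripper's body presses on something with over 40 N, if the wrist force passes 120 N, or if a joint passes its speed limit or range.

### The arm

A 7-joint arm with a two-finger parallel gripper is mounted at the origin on a cart in front of the work surface, level with it; the furniture and walls round the work are solid. World frame = base frame: x ahead of the robot, y to its left, z up, the work surface at z = 0. Lengths are in m, angles in rad, forces in N, time in s.
With the tool pointing down it reaches from about 0.425 to 0.95 m from the base axis. Payload 4.7 kg.
Tool frame: the origin (TCP) lies between the finger pads; the fingertips stand 25 mm ahead of it and the grasp point (between the pads) lies 6 mm ahead of it; z points along the fingers, y is the line along which they close (so a half turn about z gives the same grasp; the last joint's range is limited). The gripper opens to 85 mm and grips with 20 to 120 N. Pads are 22 mm wide; open, the fingers measure 114 mm over their backs; the gripper's body (76 mm by 85 mm) begins 54 mm behind the grasp point. The pads swing forward as they close: fully open they stand 13 mm farther back than shut.
Start: joints at [-1.341, 0.469, -0.049, 1.532, 0.024, 1.141, -0.082], TCP at [0.173, 0.653, 0.256] pointing down, gripper open.
Joint ranges: [-2.59, 2.59], [-0.33, 1.99], [-1.39, 1.29], [0.1, 2.45], [-1.04, 4.18], [0.21, 1.99], [-2.66, 2.66]. Speed limits (rad/s): [2.57, 2.57, 3.14, 3.14, 3.14, 3.14, 3.14].

### API

Orientations are given as a 3x3 rotation matrix whose columns are the frame's x, y, z axes.
In Python, from rig import * gives the robot as it stands. Calls block until the motion is done:
- movep(position, orientation): joint-space move of the TCP to a pose.
- move_l(position, attitude=None, feed=0.15, until_force=None): straight line of the TCP; attitude=None keeps the orientation; feed is the mean speed in m/s. With until_force (N) it stops when the force on the tool has changed by that much, and returns True; else False.
- move_joints(angles): joint-space move.
- command_gripper(opening, newtons=None): finger opening in m; newtons is the grip in N (None keeps the last); returns when the fingers have stopped.
- sleep(seconds).
- inverse_kinematics(position, orientation): joint angles nearest the present ones, or None.
- sense(): the state.
- camera(name): name is "scene" or "top" or "wrist"; returns (picture, depth): 420x560x3 uint8, red, green, blue; 420x560 float32, m along the optical axis (not along the pixel's ray), 0 where there is no reading.
- camera_params(name): a dict with "K" (3x3 intrinsics, pixels), "dist" ([k1, k2, p1, p2, k3] as OpenCV has them; the pictures are not rectified), "position" and "rotation" of the camera in the world; the wrist camera has in their place "tool_from_camera" (4x4, takes a point from camera to tool coordinates, whose origin is the TCP and whose axes are the flange's). Camera axes: x right, y down, z forward; pixel columns grow to the right and rows downward; lengths in m; the calibration is good to about 2 mm. A picture is of the moment at which its call begins: read the wrist's pose just before it. camera_params takes no time and is no camera call.
A pose or a line that the arm cannot do raises Unreachable and nothing moves.
- finish_job(): hands the job in; it is judged then, once.
The state is a dict: "time_s": time; "joint_pos": joint angles; "qd": joint speeds; "joint_efforts": joint torques, N m; "position": TCP position; "tcp_rot": TCP orientation; "wrist_force": force on the tool from outside, world axes, zero at the start; "ft_torque": the same for the moment, N m; "finger_gap": finger opening in m; "gripper_force": force on a finger pad.
Only numpy, scipy, OpenCV 4.12 (cv2) and the standard library are available. Lean on these libraries where they do the work, as an engineer would, in place of code of your own. Each camera call takes 0.05 s, during which the arm holds its last target. There are 200 camera calls.

## Working session

There is one attempt and no reset: what is moved stays moved. The work goes in short steps, each a Python script; the robot and the scene stay as the last script left them, time stands still between calls to the robot, and variables do not carry over. Pictures are saved under pics/ and viewed, at most 10 in all, crops included, and the job is handed in when it is done.

```bash
mkdir -p pics; ls; python3 - <<'E'
from rig import *
import cv2, numpy as np
ims=[]
for n in("scene","top"):
    p,d=camera(n); np.savez(f"{n}.npz",p=p,d=d); cv2.imwrite(f"pics/{n}0.png",p[:,:,::-1])
    c=camera_params(n); print(n,np.round(c["K"],1).tolist(),c["dist"],np.round(c["position"],3),np.round(c["rotation"],3).tolist(), (d>0).mean())
print(sense())
E
```

```text
pics
scene [[490.7, 0.0, 277.2], [0.0, 490.7, 219.9], [0.0, 0.0, 1.0]] [-0.13243763  0.          0.          0.          0.        ] [-0.25   0.997  0.831] [[-0.668, -0.441, 0.599], [-0.744, 0.398, -0.536], [-0.002, -0.804, -0.594]] 0.9959141156462585
top [[415.0, 0.0, 278.8], [0.0, 415.0, 202.3], [0.0, 0.0, 1.0]] [-0.12781619  0.          0.          0.          0.        ] [0.317 0.282 1.106] [[-0.005, -0.977, 0.212], [-1.0, 0.005, -0.002], [0.001, -0.212, -0.977]] 0.9959821428571428
{'time_s': 0.1, 'joint_pos': array([-1.34090861,  0.46940759, -0.04864099,  1.53358351,  0.02409173,
        1.14101677, -0.08225811]), 'qd': array([ 0.00017048, -0.00049452, -0.00027001, -0.00274416, -0.00165525,
       -0.00175007,  0.00025838]), 'joint_efforts': array([ 6.89903700e-04, -5.11516249e+01, -4.70626785e-02, -2.38390732e+01,
        1.07459683e-02,  4.36080431e-03,  1.02235387e-05]), 'position': array([0.17257021, 0.65206004, 0.25533109]), 'tcp_rot': array([[-9.66728750e-01,  2.55803315e-01, -4.33005921e-04],
       [ 2.55803678e-01,  9.66727116e-01, -1.77811369e-03],
       [-3.62488103e-05, -1.82971813e-03, -9.99998325e-01]]), 'wrist_force': array([0.42428961, 0.63012733, 0.16138259]), 'ft_torque': array([-0.00333821, -0.00922882,  0.02304946]), 'gripper_force': 0.0, 'finger_gap': 0.0857864255594569}
```

View pics/top0.png

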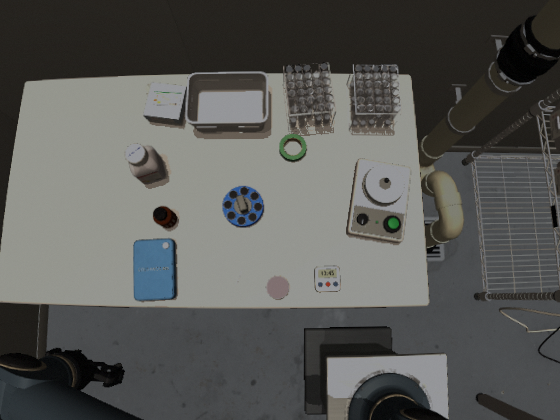

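View pics/scene0.png

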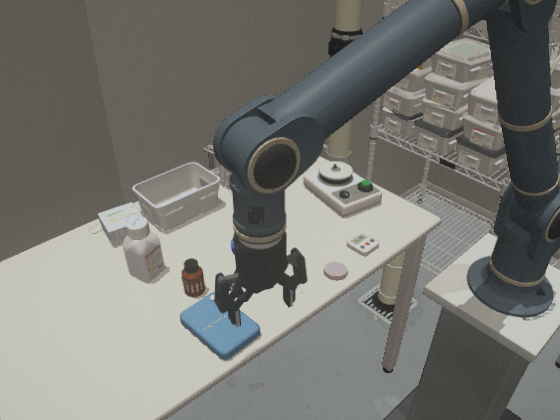

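Top view: mixer at (378,200) with its green button at (394,223), dial (362,219), deck (385,184) and pin near (386,182). The blue head is at (243,206) with a slightly turned grip. The scene view confirms the clutter layout, with the arm hiding the head.

```bash
cat > h.py <<'E'
from rig import *
import cv2, numpy as np
def cam(n):
    """picture, depth and a dict with K, dist, R, t (world) for one shot"""
    s=sense(); c=camera_params(n); p,d=camera(n)
    if n=="wrist":
        T=np.asarray(c["tool_from_camera"]); R=s["tcp_rot"]@T[:3,:3]; t=s["tcp_rot"]@T[:3,3]+s["position"]
    else: R,t=np.asarray(c["rotation"]),np.asarray(c["position"])
    return p,d,dict(K=np.asarray(c["K"]),dist=np.asarray(c["dist"]),R=R,t=t)
def onplane(C,uv,z):
    uv=np.asarray(uv,float).reshape(-1,1,2)
    r=cv2.undistortPoints(uv,C["K"],C["dist"]).reshape(-1,2)
    r=np.c_[r,np.ones(len(r))]@C["R"].T
    return C["t"]+r*((z-C["t"][2])/r[:,2])[:,None]
def pix(C,P):
    return cv2.projectPoints(np.asarray(P,float).reshape(-1,3),cv2.Rodrigues(C["R"].T)[0],-C["R"].T@C["t"],C["K"],C["dist"])[0].reshape(-1,2)
def blobs(mask,amin=30):
    cs,_=cv2.findContours(mask.astype(np.uint8),cv2.RETR_EXTERNAL,cv2.CHAIN_APPROX_NONE)
    return sorted([c for c in cs if cv2.contourArea(c)>amin],key=cv2.contourArea,reverse=True)
def hsv(p): return cv2.cvtColor(p,cv2.COLOR_RGB2HSV)
def down(yaw):
    """tool z down; closing axis y along world direction yaw"""
    y=np.array([np.cos(yaw),np.sin(yaw),0]); z=np.array([0,0,-1.])
    return np.c_[np.cross(y,z),y,z]
E
python3 - <<'E'
from h import *
p,d,C=cam("top"); H=hsv(p)
g=(H[...,0]>50)&(H[...,0]<75)&(H[...,1]>120)&(H[...,2]>60)
for c in blobs(g): 
    (u,v),r=cv2.minEnclosingCircle(c); print("green",u,v,r,onplane(C,(u,v),.05).round(4))
b=(H[...,0]>100)&(H[...,0]<125)&(H[...,1]>120)&(H[...,2]>60)
for c in blobs(b):
    e=cv2.fitEllipse(cv2.convexHull(c)); print("blue",e,onplane(C,e[0],.022).round(4),cv2.contourArea(c))
for n,uv in dict(deck=(385,184),grip=(243,204),panel=(378,223)).items(): print(n,d[uv[1],uv[0]],onplane(C,uv,.073).round(4))
w=np.zeros(d.shape,bool)
# world height from depth
vv,uu=np.mgrid[:420,:560]; r=cv2.undistortPoints(np.stack([uu,vv],-1).reshape(-1,1,2).astype(float),C["K"],C["dist"]).reshape(420,560,2)
P=np.concatenate([r,np.ones((420,560,1))],2)*d[...,None]@C["R"].T+C["t"]
m=(P[...,2]>.035)&(P[...,2]<.10)&(uu>335)&(uu<420)&(vv>150)&(vv<255)
c=blobs(m)[0]; q=P[m][:,:2].astype(np.float32)
b=cv2.minAreaRect(np.float32(q)); print("mixer",b)
gm=(P[...,2]>.045)&(P[...,2]<.08)&(abs(uu-243)<25)&(abs(vv-205)<25)
q=P[gm]; print("grip",gm.sum(),q.mean(0).round(4),cv2.minAreaRect(np.float32(q[:,:2])))
E
```

```text
green 392.8999938964844 222.89999389648438 5.515541076660156 [[ 0.4898 -0.0168  0.05  ]]
blue ((153.5296630859375, 269.63140869140625), (60.68438720703125, 81.86473846435547), 88.7710189819336) [[0.3734 0.6091 0.022 ]] 2009.0
blue ((242.77061462402344, 205.9755096435547), (39.47807312011719, 40.18887710571289), 80.49217224121094) [[0.5427 0.3761 0.022 ]] 421.0
deck 1.0668124 [[0.5884 0.0041 0.073 ]]
grip 0.0 [[0.5373 0.3712 0.073 ]]
panel 1.0728502 [[0.4862 0.0283 0.073 ]]
mixer ((0.555717408657074, 0.011454559862613678), (0.1507670283317566, 0.21004928648471832), 79.76725769042969)
grip 129 [0.5418 0.3772 0.0623] ((0.5436561703681946, 0.37782523036003113), (0.04135352373123169, 0.0195772685110569), 18.705663681030273)
```

```bash
python3 - <<'E'
from h import *
print(np.round(camera_params("wrist")["tool_from_camera"],3), np.round(camera_params("wrist")["K"],1))
# yaw choice: grasp closes along head's y (18.7+90 deg) ; mixer view
for nm,pos in dict(head=(.543,.377,.25),mix=(.5557,.0115,.28),but=(.488,-.015,.2)).items():
    for a in range(-180,180,30):
        j=inverse_kinematics(pos,down(np.radians(a))); print(nm,a,None if j is None else j.round(2))
E
```

```text
[[ 0.001 -0.957 -0.29   0.074]
 [ 1.     0.001  0.001 -0.001]
 [-0.001 -0.29   0.957 -0.117]
 [ 0.     0.     0.     1.   ]] [[314.7   0.  279.2]
 [  0.  314.7 212. ]
 [  0.    0.    1. ]]
head -180 [-0.47  0.47 -0.28  1.56  0.14  1.13  2.36]
head -150 [ 0.04  0.74 -1.18  1.53  0.69  1.34  2.46]
head -120 [-1.36  0.68  1.11  1.62 -0.63  1.25 -2.22]
head -90 [-1.11  0.51  0.65  1.61 -0.33  1.14 -1.96]
head -60 [-1.04  0.49  0.54  1.6  -0.27  1.13 -1.49]
head -30 [-0.98  0.47  0.44  1.6  -0.22  1.12 -1.01]
head 0 [-0.91  0.46  0.34  1.59 -0.17  1.12 -0.53]
head 30 [-0.83  0.45  0.23  1.59 -0.11  1.11 -0.05]
head 60 [-0.76  0.45  0.12  1.58 -0.06  1.11  0.43]
head 90 [-0.69  0.45  0.03  1.58 -0.01  1.11  0.91]
head 120 [-0.63  0.45 -0.06  1.58  0.03  1.12  1.4 ]
head 150 [-0.55  0.46 -0.17  1.57  0.09  1.12  1.88]
mix -180 [ 0.76  0.5  -1.17  1.75  0.48  1.23  2.6 ]
mix -150 [-0.93  0.41  1.12  1.83 -0.41  1.15 -2.29]
mix -120 [-0.93  0.41  1.12  1.83 -0.41  1.15 -1.77]
mix -90 [-0.8   0.33  0.9   1.83 -0.29  1.12 -1.37]
mix -60 [-0.7   0.3   0.75  1.82 -0.23  1.11 -0.91]
mix -30 [-0.65
[... 266 characters left out ...]
4  1.81 -0.12  1.1   2.12]
mix 150 [-0.35  0.25  0.31  1.81 -0.09  1.09  2.61]
but -180 [ 0.86  0.47 -1.17  1.98  0.51  1.02  2.59]
but -150 [-0.94  0.39  1.13  2.07 -0.44  0.94 -2.19]
but -120 [-0.94  0.39  1.13  2.07 -0.44  0.94 -1.67]
but -90 [-0.84  0.33  0.97  2.07 -0.34  0.91 -1.26]
but -60 [-0.75  0.29  0.84  2.06 -0.28  0.9  -0.8 ]
but -30 [-0.7   0.28  0.77  2.06 -0.25  0.89 -0.31]
but 0 [-0.64  0.27  0.7   2.06 -0.22  0.89  0.18]
but 30 [-0.59  0.26  0.64  2.06 -0.2   0.89  0.68]
but 60 [-0.55  0.25  0.58  2.06 -0.18  0.88  1.18]
but 90 [-0.5   0.24  0.53  2.05 -0.16  0.88  1.68]
but 120 [-0.46  0.24  0.47  2.05 -0.14  0.88  2.19]
but 150 [ 0.86  0.47 -1.17  1.98  0.51  1.02  2.07]
```

```bash
python3 - <<'E'
from h import *
movep((.525,.374,.20),down(np.radians(108.7)))
p,d,C=cam("wrist"); cv2.imwrite("pics/wh.png",p[:,:,::-1]); np.savez("wh.npz",p=p,d=d,**C)
command_gripper(0.0,60)
movep((.535,.01,.25),down(np.radians(79.8)))
p,d,C=cam("wrist"); cv2.imwrite("pics/wm.png",p[:,:,::-1]); np.savez("wm.npz",p=p,d=d,**C)
s=sense();print(s["time_s"],s["position"],s["finger_gap"],s["joint_pos"].round(2))
a=cv2.imread("pics/wh.png");b=cv2.imread("pics/wm.png");cv2.imwrite("pics/both.png",cv2.resize(np.hstack([a,b]),(800,300)))
E
```

```text
4.05 [0.53525733 0.01212323 0.24968511] -0.00010235984187519548 [-0.25  0.25  0.17  1.88 -0.05  1.02  1.35]
```

View pics/both.png

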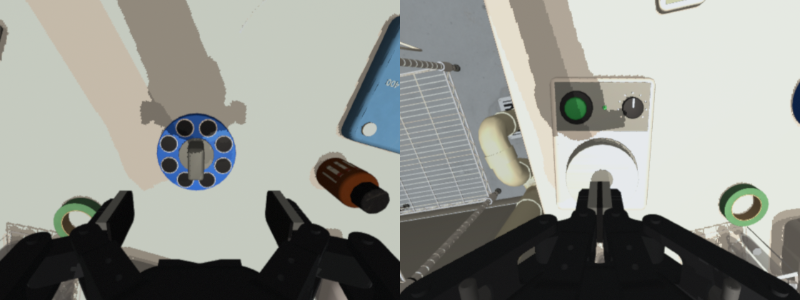

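The left shot shows the head at about (276,213) full-size with its grip nearly vertical. The right shot shows the button at (246,148), the dial at (325,147), and the deck half hidden by the fingers. I'll look again with the deck clear of them.

```bash
cat >> h.py <<'E'
def cloud(C,d):
    vv,uu=np.mgrid[:d.shape[0],:d.shape[1]]
    r=cv2.undistortPoints(np.stack([uu,vv],-1).reshape(-1,1,2).astype(float),C["K"],C["dist"]).reshape(*d.shape,2)
    return np.concatenate([r,np.ones((*d.shape,1))],2)*d[...,None]@C["R"].T+C["t"]
E
python3 - <<'E'
from h import *
movep((.64,-.01,.22),down(np.radians(79.8)))
p,d,C=cam("wrist"); cv2.imwrite("pics/wd.png",p[:,:,::-1]); np.savez("wd.npz",p=p,d=d,**C)
print(sense()["time_s"])
def ell(c,C,z): 
    e=cv2.fitEllipse(c); return np.round(e[0],1),np.round(e[1],1),onplane(C,e[0],z).round(4)
N=np.load("wh.npz"); H=hsv(N["p"]); P=cloud(N,N["d"])
m=(H[...,0]>100)&(H[...,0]<125)&(H[...,1]>120)&(P[...,2]<.04)&(np.hypot(P[...,0]-.543,P[...,1]-.377)<.08)
print("head",ell(cv2.convexHull(blobs(m)[0]),N,.022))
m=(P[...,2]>.058)&(P[...,2]<.075)&(np.hypot(P[...,0]-.543,P[...,1]-.377)<.04)
q=P[m]; print("grip",q.mean(0),cv2.minAreaRect(np.float32(q[:,:2])))
for f in("wm","wd"):
    N=np.load(f+".npz"); H=hsv(N["p"]); P=cloud(N,N["d"]); near=np.hypot(P[...,0]-.49,P[...,1]+.015)<.035
    m=(H[...,0]>50)&(H[...,0]<75)&(H[...,1]>120)&(H[...,2]>50)&near
    if m.sum()>50:
        zb=np.median(P[m][:,2]);print(f,"button",zb,ell(cv2.convexHull(blobs(m)[0]),N,zb))
    m=(P[...,2]>.064)&(P[...,2]<.08)&(np.hypot(P[...,0]-.59,P[...,1]-.005)<.08)
    if m.sum()>50:
        q=P[m];print(f,"deck",m.sum(),q.mean(0),cv2.minEnclosingCircle(np.float32(q[:,:2])))
    m=(P[...,2]>.081)&(P[...,2]<.1)&(np.hypot(P[...,0]-.59,P[...,1]-.005)<.03); q=P[m]; print(f,"pin",m.sum(),q.mean(0) if len(q) else 0)
    m=(P[...,2]>.040)&(P[...,2]<.052)&(np.hypot(P[...,0]-.555,P[...,1]-.01)<.15)
    q=P[m]; print(f,"housing",m.sum(),cv2.minAreaRect(np.float32(q[:,:2])))
E
```

```text
4.6167
head (array([274.4, 212.5]), array([106.8, 109. ]), array([[0.541 , 0.3759, 0.022 ]]))
grip [0.54340393 0.37692208 0.06332431] ((0.5443355441093445, 0.37719249725341797), (0.04138634353876114, 0.019437260925769806), 18.672069549560547)
wm button 0.06768530248809015 (array([245.4, 151.4]), array([31.3, 31.8]), array([[ 0.4879, -0.0122,  0.0677]]))
wm deck 5559 [0.57890893 0.00873748 0.07295637] ((0.5921339988708496, 0.005449715070426464), 0.05185358226299286)
wm pin 0 0
wm housing 14707 ((0.557963490486145, 0.011705614626407623), (0.14644885063171387, 0.20601792633533478), 79.56013488769531)
wd button 0.06767242113526656 (array([240. ,  13.6]), array([39.1, 44.1]), array([[ 0.4893, -0.0126,  0.0677]]))
wd deck 12368 [0.59011717 0.00558999 0.07295991] ((0.5925459265708923, 0.005185501184314489), 0.05210602283477783)
wd pin 131 [0.5991413  0.00140002 0.08405269]
wd housing 18757 ((0.5690127611160278, 0.009452290832996368), (0.14616812765598297, 0.18380549550056458), 79.86514282226562)
```

View pics/wd.png

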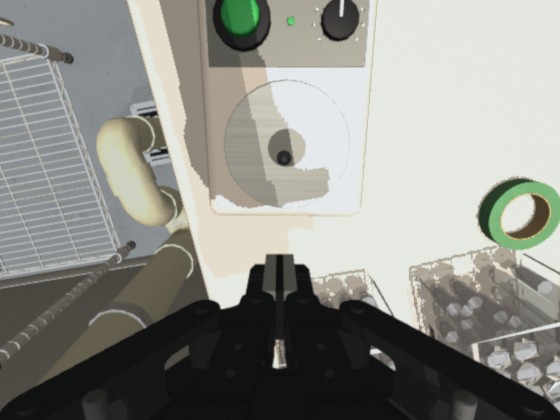

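The view shows the deck centred near (287,142) and the pin at (284,157). From the depth data the pin is at about (0.5995, 0.001), which is the +x, -y side of the deck. Next I'll press the button.

```bash
python3 - <<'E'
from h import *
R=down(np.radians(79.8)); b=(.4885,-.0124)
movep((*b,.115),R); sleep(.2)
f0=sense()["wrist_force"]
c=move_l((*b,.075),feed=.03,until_force=1.5); s=sense(); print("contact",c,s["position"],s["wrist_force"]-f0)
c=move_l((*b,.075),feed=.02,until_force=12); s=sense(); print("press",c,s["position"],s["wrist_force"]-f0)
sleep(.2); s=sense(); print("hold",s["position"],s["wrist_force"]-f0)
p,d,C=cam("scene"); cv2.imwrite("pics/sb.png",cv2.resize(p[140:240,280:420,::-1],(560,400),interpolation=cv2.INTER_CUBIC))
move_l((*b,.14),feed=.08); print(sense()["time_s"])
E
```

```text
contact True [ 0.48833716 -0.01236311  0.09078814] [-0.44220392  0.342181    4.71624259]
press True [ 0.48842534 -0.01238497  0.08702655] [-1.08188901  0.44433853  9.68373879]
hold [ 0.48837033 -0.01240028  0.08701205] [-1.69730988  0.88942045  9.24506388]
7.9
```

The press ended at about 9 N and 6 mm below the button top. The spring only takes about 5 N, so the button was on its stop. Now I'll grasp the head.

```bash
python3 - <<'E'
from h import *
R=down(np.radians(108.7)); g=(.5437,.3771)
movep((*g,.17),R); command_gripper(.06,80)
move_l((*g,.058),feed=.1,until_force=8); s=sense(); print(s["position"],s["wrist_force"])
command_gripper(0.0,80); s=sense(); print("gap",s["finger_gap"],s["gripper_force"],s["wrist_force"])
move_l((*g,.19),feed=.1); sleep(.2); s=sense(); print("lift",s["finger_gap"],s["gripper_force"],s["wrist_force"],s["position"])
p,d,C=cam("scene"); cv2.imwrite("pics/sl.png",p[:,:,::-1]); print(sense()["time_s"])
E
```

```text
[0.54418224 0.3774894  0.05881729] [-0.12836598  0.21895117 -0.13463954]
gap 0.01906652579528924 79.23699617385864 [ 0.27055221 -0.12559669  3.76036053]
lift 0.019026994203616657 78.78275871276855 [ 0.29411554 -0.35556103 -1.81474708] [0.54353174 0.37696905 0.18944436]
13.3917
```

View pics/sl.png

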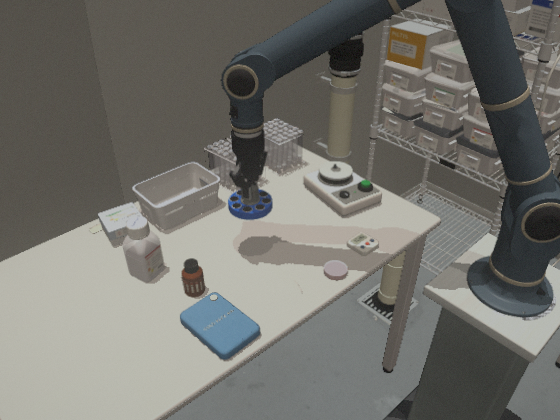

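The head is held level at (250,203) in the scene picture, with about 1.8 N of weight on the wrist. I'll take it over the pin and come down gently.

```bash
python3 - <<'E'
from h import *
R=down(np.radians(108.7)); t=(.5995,.001)
move_l((.5437,.3771,.2),feed=.1)
move_l((*t,.2),R,feed=.15); move_l((*t,.160),feed=.08); sleep(.2)
f0=sense()["wrist_force"]; print(f0,sense()["position"])
c=move_l((*t,.130),feed=.03,until_force=2.5); sleep(.2); s=sense(); print(c,s["position"],s["wrist_force"]-f0,s["ft_torque"],s["finger_gap"],s["time_s"])
E
```

```text
[ 0.19284335 -1.17381638 -2.35972412] [0.59990667 0.00099944 0.1606138 ]
True [0.59911843 0.00095314 0.1303158 ] [1.8344162  1.07332644 4.85077747] [ 0.03548374 -0.48570601 -0.00714993] 0.018850687731890883 18.2833
```

It dropped straight over the pin (z 0.130, where riding on the pin would be 0.146). Now I'll press it down to the stop.

```bash
python3 - <<'E'
from h import *
s=sense(); x,y,_=s["position"]
for fz in (8,6,6):
    c=move_l((x,y,.117),feed=.015,until_force=fz); sleep(.3); s=sense(); print(c,s["position"],s["wrist_force"],s["ft_torque"].round(2),s["finger_gap"],s["gripper_force"])
    if s["wrist_force"][2]>15: break
q,_,_=cam("top"); p,d,C=cam("scene")
cv2.imwrite("pics/end.png",np.hstack([cv2.resize(q[130:280,320:440,::-1],(320,400)),cv2.resize(p[130:230,280:400,::-1],(480,400))])); print(sense()["time_s"])
E
```

```text
True [0.59928197 0.00099489 0.12604161] [-1.7237536  -0.57342858  7.68827436] [-0.03  0.32  0.02] 0.018735820961423427 79.83731389045715
True [0.59924523 0.00095982 0.12605329] [-2.06627203  0.01067051  7.26447733] [0.   0.29 0.04] 0.0190102470824776 79.97093796730042
True [0.59926319 0.00099179 0.12608508] [-2.47384702 -0.05939051  6.59577819] [-0.01  0.36 -0.01] 0.019150046355798298 79.98813986778259
20.2833
```

View pics/end.png

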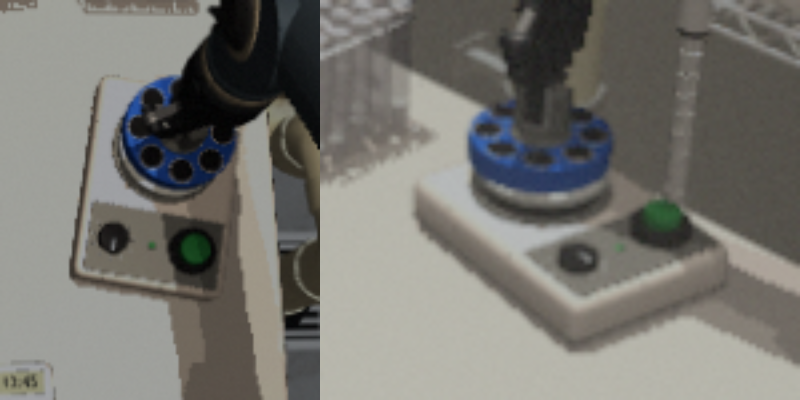

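The picture shows the head level and flat on the deck, with the button back up. The load is only about 9–10 N because the guarded move relaxes after it triggers, so I'll add a steady push in small position steps.

```bash
python3 - <<'E'
from h import *
s=sense(); x,y,_=s["position"]
z=.1255
while z>.115:
    move_l((x,y,z),feed=.01); sleep(.3); s=sense(); print(round(z,4),s["position"][2],s["wrist_force"].round(1),s["ft_torque"].round(2))
    if s["wrist_force"][2]>14: break
    z-=.0006
sleep(1.5); s=sense(); print(s["position"],s["wrist_force"],s["finger_gap"],s["gripper_force"],s["time_s"])
E
```

```text
0.1255 0.1259020620081736 [ 0.  -0.3  7.2] [ 0.06 -0.01 -0.04]
0.1249 0.12561306828013147 [-0.  -0.1  8.5] [ 0.01  0.09 -0.  ]
0.1243 0.12560090076634406 [-1.6  0.5 11.1] [0.02 0.42 0.02]
0.1237 0.12554664674448357 [-2.7 -0.1 15.5] [0.04 0.66 0.02]
[0.59913893 0.00095687 0.12553669] [-2.57212734  0.22282515 15.70792806] 0.018934703578202434 81.35491490364075 24.05
```

```bash
python3 -c "
from rig import *
print(finish_job())"
```

```text
the job is handed in; nothing more can be done
None
```

I pressed the button to its stop (about 9 N) and it came back up. The vial head dropped onto the drive pin on the first try, without any sliding about, and lies flat; the gripper still holds it down on the deck's stop at about 16 N. I handed the job in at about 24 s and have not seen the verdict.

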